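# Load a truss plate into a gravity hold-down fixture

### The job

Load the T-shaped truss plate into the weighted hold-down fixture with the fingertips alone, picking nothing up: press the long end of the lift lever down until the heavy flap rises past its catch, and let the lever come back up so that the flap stands open. Push the plate forward under it, flat on the base, until it sits square against both stops, then press the catch's thumb pad down so that the flap drops and clamps the plate. Keep off the flap itself, and leave the tools and parts lying around alone.

Things in the scene. Friction and masses are not known exactly. Their poses are not given: they have to be found in the camera images.
- fixture: Fixed hold-down fixture. Origin on the table top, midway left to right; x runs from its open front towards the flap's hinge (roughly away from the robot), y left, z up. Grey base plate 12 mm thick, x -105 to 130, y -85 to 85 mm. Hinge axis along y at x 100, z 32 mm. Lift lever on the right, catch on the left. All mm given below in 'fixture x, y, z' are in this frame.
- nest (a point): Where the plate's centre lies when loaded (fixture x 24, y 0, z 16 mm). Ahead of it two steel stops, 6.5 mm high, with faces at fixture x 60.5, y -30 and 30 mm; beside it two guide rails 7 mm high, 106 mm apart, x -10 to 62 mm, with a flared mouth from x -43 mm.
- flap (a joint): Angle of the heavy dark steel flap (about 1.7 kg, 67 x 110 x 24 mm, steel weight on top). 0: down, no plate under it; its rubber pressing bar is then 5.5 mm above the base plate, so the plate cannot pass. About 0.06: resting on the plate. About 0.30: standing on the catch. 0.40: as high as the lever raises it. When let go it falls, damped, in about 0.3 s.
- flap_front (a point): Middle of the flap's front face, the edge that rises. The flap itself is not to be touched.
- lift_lever (a joint): Angle of the lift lever, a steel bar pivoted at fixture x 40, y -112, z 45 mm about an axis along x. Its short toe lies under a pin on the flap; its long arm runs right (-y) and up to a press pad. 0: at rest, pad up (a weak spring returns it). 0.54: pad fully down. The flap is past its catch from about 0.45. Pressing takes 4 to 10 N at the pad.
- lever_pad (a point): Middle of the upper face of the press pad (34 x 44 mm) at the lever's long end. At rest at fixture x 40, y -250, z 107 mm; it moves on an arc of 152 mm radius about the lever's pivot, down to z 27 mm and 13 mm farther out when fully pressed.
- catch (a joint): Angle of the spring catch, a rocker pivoted at fixture x 30, y 76, z 20 mm about an axis along x. 0: at rest, hook inwards; it gives way as a pin on the flap rises past it, then springs back under the pin. Grows as its thumb pad is pressed down; by 0.35 the hook is clear and the flap drops. 0.50: fully pressed. Pressing takes 3 to 6 N.
- catch_pad (a point): Middle of the upper face of the catch's thumb pad (30 x 30 mm). At rest at fixture x 30, y 132, z 52 mm; goes down about 20 mm to release and 31 mm fully pressed, on an arc about the catch's pivot.
- plate_centre (a point): Centre, half-way up, of the plated T-shaped truss plate to load: 73 long (x) x 100 wide (y) x 8.5 mm, 60 g, flat on the base plate in the mouth of the channel. Its 100 mm crossbar leads: straight front edge 36.5 mm ahead of the centre (+x). Its 40 mm wide stem points back to the open front and ends in a straight edge 36.5 mm behind the centre.
- pliers: pliers, 135 mm long, 14 mm thick, lying on the table to the right.
- screwdriver: screwdriver with a 24 mm thick handle, 161 mm long, lying in front of the lift lever
- hex_key: black hex key, 79 mm long, 8 mm thick, lying behind the lift lever
- spare_plate: a second truss plate like the first (73 x 100 x 8.5 mm), lying flat on the table left of the fixture; it stays there
- link_part: plated linkage part, 28 x 71 x 15 mm, lying behind the catch on the left

How it is judged:
By the outcome, as a careful person would: the job done as asked, in the order asked, and still so for the second after the job is handed in, with the robot touching nothing.
It also fails if it takes over 64 s, if anything falls off the work surface, if the arm or the gripper's body presses on something with over 40 N, if the wrist force passes 120 N, or if a joint passes its speed limit or range.

### The arm

A 7-joint arm with a two-finger parallel gripper is mounted at the origin on a cart in front of the work surface, level with it; the furniture and walls round the work are solid. World frame = base frame: x ahead of the robot, y to its left, z up, the work surface at z = 0. Lengths are in m, angles in rad, forces in N, time in s.
With the tool pointing down it reaches from about 0.35 to 0.9 m from the base axis. Payload 7.2 kg.
Tool frame: the origin (TCP) lies midway between the tips of the shut fingers; the grasp point (between the pads) lies 19 mm behind it; z points along the fingers, y is the line along which they close (so a half turn about z gives the same grasp; the last joint's range is limited). The gripper opens to 85 mm and grips with 20 to 120 N. Pads are 22 mm wide; open, the fingers measure 114 mm over their backs; the gripper's body (76 mm by 85 mm) begins 54 mm behind the grasp point. The pads swing forward as they close: fully open they stand 13 mm farther back than shut.
Start: joints at [-0.068, 0.411, -0.013, 1.596, 0.006, 1.134, -0.082], TCP at [0.625, -0, 0.231] pointing down, gripper open.
Joint ranges: [-2.95, 2.95], [-0.29, 1.99], [-1.47, 1.44], [0.14, 2.54], [-1.03, 4.17], [0.13, 1.85], [-2.86, 2.86]. Speed limits (rad/s): [2.39, 2.39, 3.01, 3.01, 3.14, 3.14, 3.14].

### API

Orientations are given as a rotation vector (axis times angle).
In Python, from plant import sense, optics, order gives the robot as it stands.
- The arm moves only by the tool step_arm, never from a script. Its argument "increments" is a list that holds one entry, the list of rows, each a list of 5 numbers: the finger opening in m, from 0 to 0.0854, then the shift along the tool's x, y, z in m, then the turn about the tool's z in degrees. In form: [[[grip, x, y, z, yaw], ...]]. A call has 1 to 10 rows; each row shifts and turns the commanded pose from where the row before left it, along the tool's axes as they then stand; what a row does not reach is not made up. A row lasts 1/10 s, in which the tool goes at most 50 mm and 8.59 degrees, less where a joint would pass 70% of its speed; a pose out of reach is approached as far as the arm can. A call with a gripper value outside its range is refused whole. The fingers move at their own pace and stop on an object; "grip_force" is the grip in N (left out, the last holds). Time passes only in rows, so rows that do not move let the fingers close. It gives the time, the measured TCP pose, the force, the opening and the grip force at its end, in the units of the state.
- sense(): the state, without advancing time (a new reading comes with each control period).
- optics.capture(name): name is "scene" or "side" or "wrist"; returns the picture (400x640x3 uint8, blue, green, red); there is no depth.
- optics.camera_params(name): a dict with "intrinsics" (3x3 intrinsics, pixels), "rvec" (rotation vector, rad) and "tvec" (3), from world to camera coordinates, as OpenCV has them. Camera axes: x right, y down, z forward; pixel columns grow to the right and rows downward; lengths in m; the calibration is good to about 2 mm. A picture is of the moment at which its call begins: read the wrist's pose just before it. camera_params takes no time and is no camera call; for the wrist camera it gives the pose at the moment of the call.
- order.finish_job(): hands the job in; it is judged then, once.
The state is a dict: "clock": time; "joint_positions": joint angles; "dq": joint speeds; "tau": joint torques, N m; "tool_pos": TCP position; "orientation": TCP orientation; "ft_force": force on the tool from outside, world axes, zero at the start; "wrist_torque": the same for the moment, N m; "gripper_width": opening from 0.0 (shut) to 1.0 (fully open); "grip_force": force on a finger pad.
Only numpy, scipy, OpenCV 4.12 (cv2) and the standard library are available. Lean on these libraries where they do the work, as an engineer would, in place of code of your own. Each camera call takes 0.05 s, during which the arm holds its last target. There are 200 camera calls.

## Working session

There is one attempt and no reset: what is moved stays moved. The work goes in short steps, Python scripts to look and compute and a tool call to move; the robot and the scene stay as the last step left them, time stands still between calls to the robot, and variables do not carry over. Pictures are saved under pics/ and viewed, at most 10 in all, crops included, and the job is handed in when it is done.

Besides the shell and the picture viewer there is one more tool, called by a JSON object that holds its "fn" and its "kwargs", one argument or row to a line. step_arm: Moves the arm, as the interface text tells. Its arguments: {"type":"object","properties":{"increments":{"type":"array"},"grip_force":{"type":"number"}},"required":["increments"]}

```bash
mkdir -p pics
cat > h.py <<'E'
import numpy as np, cv2
from plant import sense, optics, order
def cam(n):
    p=optics.camera_params(n); K=np.array(p["intrinsics"],float); R=cv2.Rodrigues(np.array(p["rvec"],float))[0]; t=np.array(p["tvec"],float).ravel()
    return K,R,t
def ray(n,uv,z,c=None):
    K,R,t=c or cam(n); d=R.T@np.linalg.solve(K,[uv[0],uv[1],1.]); o=-R.T@t
    return o+d*(z-o[2])/d[2]
def proj(n,P,c=None):
    K,R,t=c or cam(n); q=K@(R@np.array(P,float)+t); return q[:2]/q[2]
E
python3 - <<'E'
from h import *
s=sense(); print(s)
for n in("scene","side"):
    im=optics.capture(n); cv2.imwrite(f"pics/{n}0.png",im)
    K,R,t=cam(n); print(n,-R.T@t)
E
```

```text
{'clock': 0.0, 'joint_positions': array([-0.06819993,  0.41193199, -0.01272226,  1.59704125,  0.00560646,
        1.13430724, -0.0822141 ]), 'dq': array([-0.00098219, -0.00061194,  0.00023101,  0.0007529 ,  0.00024188,
       -0.00013907, -0.00074472]), 'tau': array([-1.18789325e-03, -6.00636005e+01,  6.81361444e-01, -2.99419034e+01,
        1.37590774e-02,  1.04116063e-02,  2.51732433e-05]), 'tool_pos': array([ 6.24501122e-01, -3.79637073e-05,  2.30434174e-01]), 'orientation': array([-2.22065155e+00, -2.22070166e+00,  1.96179548e-03]), 'ft_force': array([ 0.68420669, -0.91028205,  0.50504994]), 'wrist_torque': array([-0.00079892,  0.04184422, -0.00628821]), 'grip_force': 0.0, 'gripper_width': 1.002687475030198}
scene [0.23165188 0.70610756 0.57030323]
side [ 0.38701125 -0.97328415  0.97425057]
```

View pics/scene0.png

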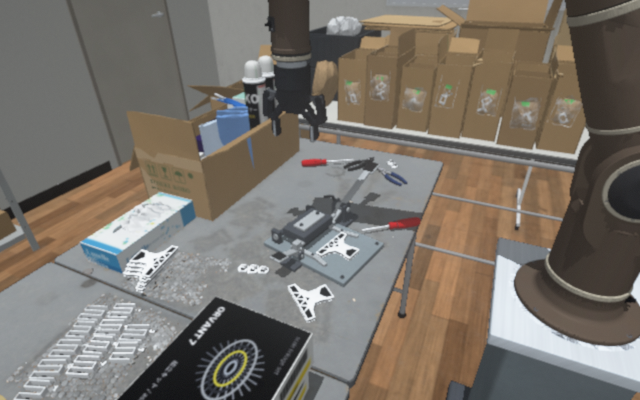

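View pics/side0.png

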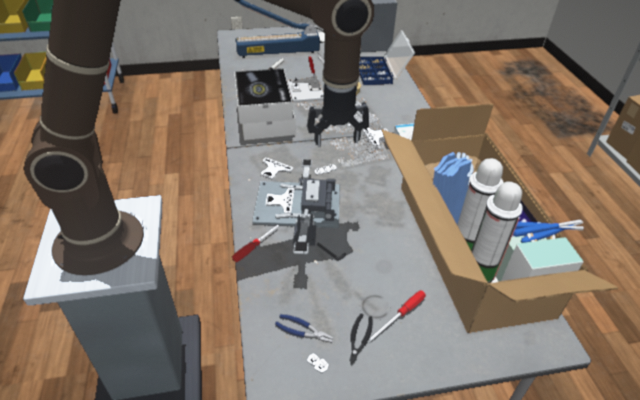

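The scene view shows the fixture near (325,240), and the side view shows it near (290,205): lever pad at about (302,247), catch at about (307,165). Next I enlarge both.

Run:
```python
from h import *
a=cv2.imread("pics/scene0.png")[145:320,220:430]; b=cv2.imread("pics/side0.png")[140:270,225:365]
cv2.imwrite("pics/c1.png",cv2.resize(a,None,fx=3.4,fy=3.4,interpolation=2)); cv2.imwrite("pics/c2.png",cv2.resize(b,None,fx=4.6,fy=4.6,interpolation=2))
for uv in [(255,225),(258,182),(290,200),(302,247)]: print(uv,ray("side",uv,.012))
```

```text
(255, 225) [ 0.40704495 -0.02027495  0.012     ]
(258, 182) [0.43143935 0.15537751 0.012     ]
(290, 200) [0.51351519 0.06283989 0.012     ]
(302, 247) [ 0.51915785 -0.11910347  0.012     ]
```

View pics/c1.png

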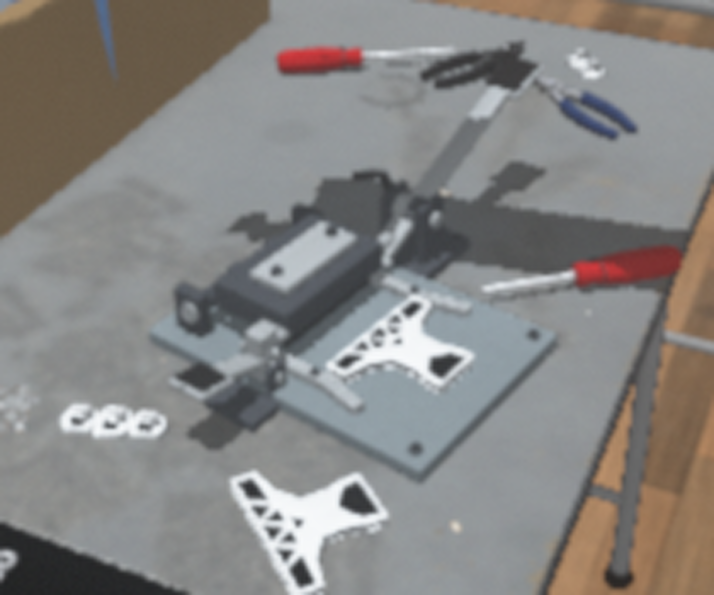

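View pics/c2.png

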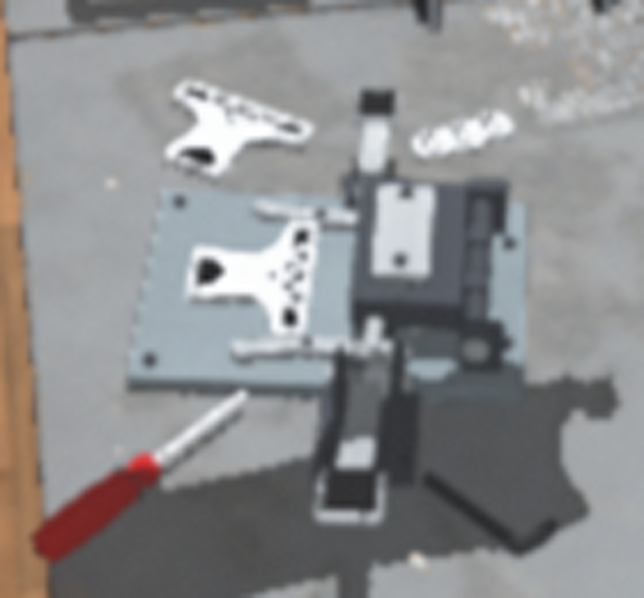

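c2 (side) shows the base corners at (130,378), (160,190) and (526,200), the catch pad at (377,102), the lever pad at (352,492), and the T plate slightly turned in the channel mouth. c1 (scene) shows base corners at (555,338), (422,470) and (152,332), the catch pad at (200,378), and the lever pad at (515,70).

```bash
cat > fit.py <<'E'
from h import *
from scipy.optimize import least_squares
obs=[("side",(130,378),(-105,-85,12)),("side",(160,190),(-105,85,12)),("side",(526,200),(130,85,12)),
("side",(377,102),(30,132,52)),("side",(352,492),(40,-250,107)),
("scene",(555,338),(-105,-85,12)),("scene",(422,470),(-105,85,12)),("scene",(152,332),(130,85,12)),
("scene",(200,378),(30,132,52)),("scene",(515,70),(40,-250,107))]
C={n:cam(n) for n in("side","scene")}
def px(n,p): return np.array(p)/4.6+(225,140) if n=="side" else np.array(p)/3.4+(220,145)
def W(v,P):
    c,s=np.cos(v[2]),np.sin(v[2]); P=np.array(P,float)/1000
    return np.array([v[0]+c*P[0]-s*P[1],v[1]+s*P[0]+c*P[1],P[2]])
def I(v,P):
    c,s=np.cos(v[2]),np.sin(v[2]); d=np.array(P)[:2]-v[:2]; return 1000*np.array([c*d[0]+s*d[1],-s*d[0]+c*d[1]])
def r(v): return np.concatenate([proj(n,W(v,P),C[n])-px(n,p) for n,p,P in obs])
f=least_squares(r,[.51,.06,0],loss="soft_l1"); v=f.x
E
python3 - <<'E'
from fit import *
print(v,np.degrees(v[2])); print(r(v).reshape(-1,2).round(1))
for n,P in dict(lever=(40,-250,107),catch=(30,132,52),nest=(24,0,16)).items(): print(n,W(v,P))
for n in("side","scene"):
    im=cv2.imread(f"pics/{n}0.png"); m=(im.min(2)>165).astype(np.uint8)
    k,l,st,ce=cv2.connectedComponentsWithStats(m)
    q=proj(n,W(v,(-45,0,20)),C[n]); print(n,q)
    for i in range(1,k):
        if st[i,4]>60 and np.linalg.norm(ce[i]-q)<25:
            ys,xs=np.nonzero(l==i); P=np.array([I(v,ray(n,(a,b),.0205,C[n])) for a,b in zip(xs,ys)])
            print(n,st[i],ce[i],cv2.convexHull(P.astype(np.float32))[:,0].round(0).tolist(), cv2.minAreaRect(P.astype(np.float32)))
E
```

```text
[ 0.51990648  0.05442809 -0.21944152] -12.57307293712841
[[-1.8 -0.6]
 [-0.4 -0.5]
 [-0.5  0.5]
 [-1.  -0.1]
 [-0.5 -1.5]
 [ 0.5 -2.5]
 [-0.5 -0.7]
 [-2.1 -1.4]
 [ 0.1 -1.8]
 [-2.2 -0.3]]
lever [ 0.5045261  -0.19828409  0.107     ]
catch [0.57792142 0.17673208 0.052     ]
nest [0.54333094 0.04920366 0.016     ]
side [276.66650502 199.02795619]
side [264 182  46  35 651] [285.52841782 201.1797235 ] [[49.0, -59.0], [43.0, -40.0], [17.0, 16.0], [-7.0, 67.0], [-19.0, 75.0], [-22.0, 75.0], [-42.0, 69.0], [-78.0, 23.0], [-79.0, 6.0], [-79.0, -15.0], [-79.0, -19.0], [-78.0, -23.0], [-43.0, -65.0], [-40.0, -69.0], [-29.0, -68.0], [33.0, -64.0], [36.0, -64.0]] ((-27.683841705322266, -9.732154846191406), (102.52229309082031, 154.8605499267578), 24.7645320892334)
scene [342.93057414 247.91400938]
scene [313 226  47  39 584] [336.82705479 246.46917808] [[22.0, -58.0], [21.0, -53.0], [-3.0, 50.0], [-8.0, 64.0], [-29.0, 69.0], [-42.0, 72.0], [-43.0, 71.0], [-78.0, 29.0], [-79.0, -6.0], [-79.0, -15.0], [-77.0, -18.0], [-43.0, -64.0], [-28.0, -63.0], [13.0, -59.0]] ((-37.03429412841797, 0.9167022705078125), (89.17444610595703, 140.8789520263672), 12.928815841674805)
```

{"fn": "step_arm", "kwargs": {
  "increments": [
    [[0, 0, 0, 0, -7.74], [0, 0, 0, 0, -7.74], [0, 0, 0, 0, -7.74], [0, 0, 0, 0, -7.74], [0, 0, 0, 0, -7.74], [0, 0, 0, 0, -7.74], [0, 0, 0, 0, -7.74], [0, 0, 0, 0, -7.74], [0, 0, 0, 0, -7.74], [0, 0, 0, 0, -7.74]]
  ]
}}

```text
clock: 1.1
tool_pos: [0.6247, -0.0001, 0.2308]
orientation: [-0.336, -3.123, 0.0]
ft_force: [-0.4, 0.5, -0.5]
gripper_width: -0.001
grip_force: 0.0
```

{"fn": "step_arm", "kwargs": {
  "increments": [
    [[0, 0.009, -0.027, 0.003, 0], [0, 0.009, -0.027, 0.003, 0], [0, 0.009, -0.027, 0.003, 0], [0, 0.009, -0.027, 0.003, 0], [0, 0.009, -0.027, 0.003, 0], [0, 0.009, -0.027, 0.003, 0], [0, 0.009, -0.027, 0.003, 0], [0, 0.009, -0.027, 0.003, 0], [0, 0, 0, 0, 0], [0, 0, 0, 0, 0]]
  ]
}}

```text
clock: 2.1
tool_pos: [0.5072, -0.1955, 0.2071]
orientation: [-0.347, -3.122, -0.0]
ft_force: [-0.0, 0.7, 0.4]
gripper_width: -0.001
grip_force: 0.0
```

Run:
```python
from fit import *
s=sense(); print(s["clock"],s["tool_pos"],I(v,s["tool_pos"]),cv2.Rodrigues(s["orientation"])[0].round(3).tolist(),s["ft_force"],s["joint_positions"].round(2))
im=optics.capture("wrist"); cv2.imwrite("pics/w1.png",im)
for P in [(40,-250,107),(30,132,52),(-105,-85,12)]: print(proj("wrist",W(v,P)))
```

```text
2.1 [ 0.50719424 -0.19551707  0.20705362] [  42.00182127 -246.71852358] [[-0.976, 0.22, -0.0], [0.22, 0.976, 0.0], [0.001, 0.0, -1.0]] [-0.02692771  0.66461682  0.38204614] [ 0.46  0.31 -0.23  1.81  0.08  1.03  1.55]
[318.85504697 196.85122765]
[754.11231726 167.47561407]
[507.88488478   6.85776947]
```

View pics/w1.png

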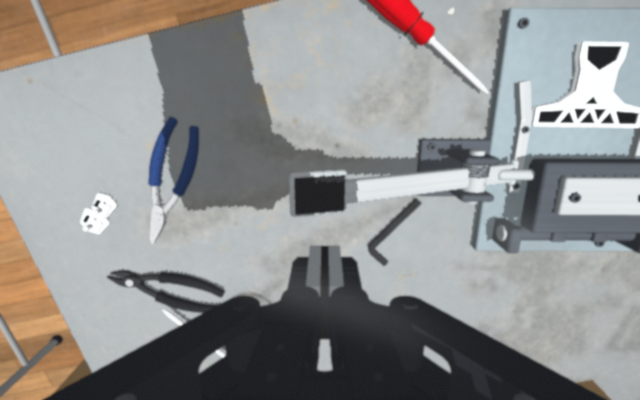

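The wrist view shows the lever pad at (319,194), against a predicted (319,197), so the fixture pose is good to about 2 mm. Next I go down and press.

{"fn": "step_arm", "kwargs": {
  "increments": [
    [[0, 0.003, -0.004, 0.03, 0], [0, 0, 0, 0.03, 0], [0, 0, 0, 0.025, 0], [0, 0, -0.002, 0.012, 0], [0, 0, -0.003, 0.01, 0], [0, 0, -0.003, 0.01, 0], [0, 0, -0.002, 0.01, 0], [0, 0, -0.002, 0.01, 0], [0, 0, -0.001, 0.01, 0], [0, 0, 0, 0.01, 0]]
  ]
}}

```text
clock: 3.15
tool_pos: [0.5011, -0.2114, 0.0513]
orientation: [0.345, 3.122, -0.001]
ft_force: [-5.5, 0.1, 9.7]
gripper_width: 0.004
grip_force: 4.8
```

{"fn": "step_arm", "kwargs": {
  "increments": [
    [[0, 0, 0, 0.01, 0], [0, 0, 0, 0.007, 0], [0, 0, 0, 0, 0], [0, 0, 0, 0, 0]]
  ]
}}

```text
clock: 3.55
tool_pos: [0.5011, -0.2113, 0.034]
orientation: [-0.345, -3.123, 0.001]
ft_force: [-3.8, 0.9, 4.8]
gripper_width: 0.001
grip_force: 2.6
```

Run:
```python
from fit import *
s=sense(); print(s["clock"],s["tool_pos"],I(v,s["tool_pos"]),s["ft_force"])
b=optics.capture("side")[140:270,225:365]; a=optics.capture("scene")[145:320,220:430]
b=cv2.resize(b,(400,371),interpolation=2); a=cv2.resize(a,(400,371),interpolation=2)
cv2.imwrite("pics/p1.png",np.hstack([a,b]))
```

```text
3.55 [ 0.50111648 -0.21131161  0.03402949] [  39.50803188 -263.45733217] [-3.80191316  0.85797828  4.79922236]
```

View pics/p1.png

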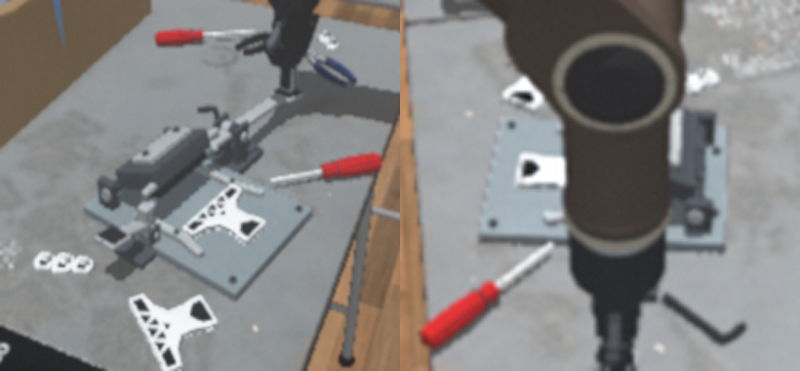

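The scene half shows the pad pressed and the flap raised. I press 3 mm more for margin, then let the lever back up along its arc.

{"fn": "step_arm", "kwargs": {
  "increments": [
    [[0, 0, 0, 0.003, 0], [0, 0, 0, 0, 0], [0, 0, 0, -0.006, 0], [0, 0, 0, -0.01, 0], [0, 0, 0.001, -0.012, 0], [0, 0, 0.002, -0.012, 0], [0, 0, 0.002, -0.012, 0], [0, 0, 0.003, -0.012, 0], [0, 0, 0.003, -0.015, 0], [0, 0, 0.002, -0.015, 0]]
  ]
}}

```text
clock: 4.65
tool_pos: [0.5039, -0.1975, 0.1254]
orientation: [0.344, 3.123, 0.001]
ft_force: [1.4, -0.1, -0.4]
gripper_width: -0.002
grip_force: 0.0
```

{"fn": "step_arm", "kwargs": {
  "increments": [
    [[0.015, 0, 0, -0.04, 0], [0.015, 0, 0, -0.04, 0], [0.015, 0.025, 0.04, 0, 0], [0.015, 0.025, 0.04, 0, 0], [0.015, 0.025, 0.04, 0, 0], [0.015, 0.025, 0.04, 0, 0], [0.015, 0.025, 0.04, 0, 0], [0.015, 0.005, 0.045, 0, 0], [0.015, 0, 0, 0, 0], [0.015, 0, 0, 0, 0]]
  ]
}}

```text
clock: 5.65
tool_pos: [0.4302, 0.0702, 0.2047]
orientation: [0.34, 3.123, -0.0]
ft_force: [-0.2, -0.8, 0.1]
gripper_width: 0.181
grip_force: 0.0
```

Run:
```python
from fit import *
s=sense(); print(s["clock"],s["tool_pos"],I(v,s["tool_pos"]),s["ft_force"])
im=optics.capture("wrist"); c=cam("wrist")
a=cv2.resize(optics.capture("scene")[145:320,220:430],(300,250),interpolation=2)
im2=cv2.resize(im,(500,312)); o=np.zeros((312,800,3),np.uint8); o[:,:500]=im2;o[:250,500:]=a
cv2.imwrite("pics/p2.png",o); cv2.imwrite("pics/w2.png",im)
m=(im.min(2)>170).astype(np.uint8); k,l,st,ce=cv2.connectedComponentsWithStats(m)
q=proj("wrist",W(v,(-45,0,20)),c); print(q)
for i in range(1,k):
    if st[i,4]>300:
        ys,xs=np.nonzero(l==i); P=np.array([I(v,ray("wrist",(x,y),.0205,c)) for x,y in zip(xs,ys)])
        print(st[i],ce[i].round(),cv2.approxPolyDP(cv2.convexHull(P.astype(np.float32)),3,True)[:,0].round(0).tolist())
```

```text
5.65 [0.43017967 0.07016117 0.20474991] [-90.99992957  -4.17635403] [-0.23284929 -0.82427686  0.07644553]
[330.09402129 218.6451603 ]
[   14    50   587   270 52848] [334. 183.] [[-44.0, 272.0], [-189.0, 165.0], [-202.0, 127.0], [-123.0, -239.0], [-101.0, -287.0], [-69.0, -312.0], [-19.0, -291.0], [14.0, -192.0], [73.0, 163.0], [25.0, 249.0], [-17.0, 268.0]]
[ 529   73   74  105 2714] [571. 124.] [[-93.0, 260.0], [-124.0, 255.0], [-161.0, 230.0], [-183.0, 205.0], [-171.0, 180.0], [-153.0, 183.0], [-92.0, 231.0], [-88.0, 249.0]]
[483 134  44  30 307] [505. 148.] [[-104.0, 146.0], [-102.0, 152.0], [-116.0, 184.0], [-128.0, 183.0], [-116.0, 155.0]]
[ 33 267  39  31 453] [ 53. 284.] [[42.0, -283.0], [38.0, -279.0], [18.0, -280.0], [9.0, -306.0], [27.0, -317.0], [45.0, -293.0]]
[  59  289  133   37 1909] [131. 303.] [[70.0, -299.0], [81.0, -293.0], [61.0, -197.0], [48.0, -151.0], [39.0, -150.0], [35.0, -153.0], [36.0, -226.0], [63.0, -291.0]]
[   0  305  192   52 2220] [110. 329.] [[94.0, -370.0], [122.0, -305.0], [85.0, -195.0], [55.0, -151.0], [88.0, -366.0]]
[562 329  35  53 762] [579. 351.] [[159.0, 299.0], [153.0, 306.0], [109.0, 303.0], [88.0, 285.0], [86.0, 278.0], [93.0, 269.0], [115.0, 266.0]]
[ 298  333   54   23 1070] [325. 345.] [[120.0, 25.0], [101.0, 23.0], [93.0, 15.0], [91.0, -23.0], [101.0, -35.0], [120.0, -36.0]]
```

View pics/p2.png

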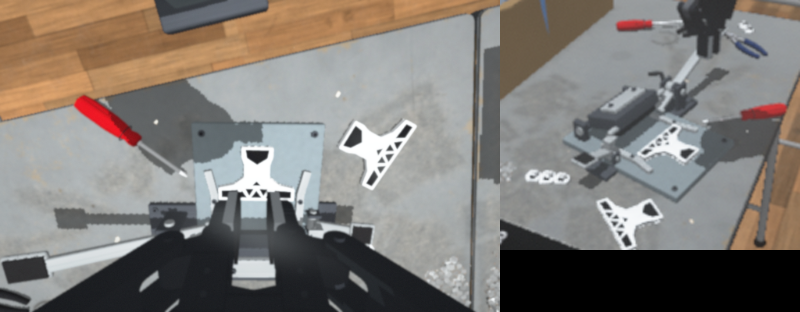

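The flap stands open and the lever is back up. The plate's stem end shows at about (310..348,189) full-scale. I measure that edge.

Run:
```python
from fit import *
im=cv2.imread("pics/w2.png"); c=cam("wrist")
for t in(190,215):
  m=(im.min(2)>t).astype(np.uint8)
  for x in range(306,354,6):
    ys=np.nonzero(m[175:230,x])[0]
    if len(ys): print(t,x,ys[0]+175,I(v,ray("wrist",(x,ys[0]+175),.0205,c)).round(1))
for y in (195,200,240,246):
    xs=np.nonzero((im[y,240:420].min(1)>205))[0]+240
    print(y,[I(v,ray("wrist",(x,y),.0205,c)).round(1) for x in(xs.min(),xs.max())],xs.min(),xs.max())
for P in [(-105,-85,12),(-105,85,12)]: print(proj("wrist",W(v,P),c))
```

```text
190 312 188 [-77.  -18.6]
190 318 186 [-79.  -12.7]
190 324 188 [-77.   -6.8]
190 330 188 [-77.  -1.]
190 336 186 [-79.    4.9]
190 342 188 [-77.   10.8]
190 348 188 [-76.9  16.7]
215 312 188 [-77.  -18.6]
215 318 187 [-78.  -12.7]
215 324 188 [-77.   -6.8]
215 330 188 [-77.  -1.]
215 336 187 [-78.    4.9]
215 342 189 [-75.9  10.8]
215 348 189 [-75.9  16.7]
195 [array([-69.9, -21.6]), array([-69.8,  18.8])] 309 350
200 [array([-64.7, -21.7]), array([-64.6,  18.9])] 309 350
240 [array([-21.9, -65.5]), array([-21.6,  62.8])] 267 392
246 [array([-15.2, -63.7]), array([-14.9,  61.1])] 269 390
[244.13862739 158.28858702]
[417.70375114 157.92768036]
```

{"fn": "step_arm", "kwargs": {
  "increments": [
    [[0.015, 0.008, 0.003, 0.03, 0], [0.015, 0, 0, 0.04, 0], [0.015, 0, 0, 0.04, 0], [0.015, 0, 0, 0.03, 0], [0.015, 0, 0, 0.02, 0], [0.015, 0, 0, 0.015, 0], [0.015, 0, 0, 0.008, 0], [0.015, 0, 0, 0.005, 0], [0.015, 0, 0, 0, 0], [0.015, 0, 0, 0, 0]]
  ]
}}

```text
clock: 6.75
tool_pos: [0.4237, 0.0736, 0.0168]
orientation: [0.345, 3.122, 0.0]
ft_force: [-0.6, 0.3, -0.5]
gripper_width: 0.178
grip_force: 0.0
```

Run:
```python
from fit import *
s=sense(); print(s["clock"],s["tool_pos"],I(v,s["tool_pos"]),s["ft_force"])
```

```text
6.75 [0.42369334 0.07359717 0.01682159] [-98.07867886  -2.2347282 ] [-0.58795586  0.26105453 -0.47998477]
```

{"fn": "step_arm", "kwargs": {
  "increments": [
    [[0.015, -0.006, 0, 0, 0], [0.015, -0.006, 0, 0, 0], [0.015, -0.007, 0, 0, 0], [0.015, -0.007, 0, 0, 0], [0.015, -0.007, 0, 0, 0], [0.015, -0.007, 0, 0, 0], [0.015, -0.007, 0, 0, 0], [0.015, -0.007, 0, 0, 0], [0.015, -0.006, 0, 0, 0], [0.015, -0.005, 0, 0, 0]]
  ]
}}

```text
clock: 7.75
tool_pos: [0.4872, 0.0595, 0.0163]
orientation: [0.345, 3.123, 0.0]
ft_force: [-0.6, 0.9, 0.4]
gripper_width: 0.175
grip_force: 0.2
```

{"fn": "step_arm", "kwargs": {
  "increments": [
    [[0.015, -0.002, 0, 0, 0], [0.015, -0.002, 0, 0, 0], [0.015, -0.002, 0, 0, 0], [0.015, 0, 0, 0, 0]]
  ]
}}

```text
clock: 8.15
tool_pos: [0.4927, 0.0582, 0.0163]
orientation: [0.345, 3.122, 0.0]
ft_force: [0.1, 0.5, -0.3]
gripper_width: 0.178
grip_force: 0.0
```

```bash
cat > st.py <<'E'
from fit import *
s=sense(); print(s["clock"],s["tool_pos"].round(4),I(v,s["tool_pos"]).round(1),s["ft_force"].round(1))
E
python3 st.py
python3 - <<'E'
from fit import *
im=optics.capture("wrist"); cv2.imwrite("pics/w3.png",im)
a=cv2.resize(optics.capture("scene")[185:290,260:390],(800,600)[:2],interpolation=2)[:,:480]
o=np.zeros((600,800,3),np.uint8); o[:400,:640]=im
a=cv2.resize(optics.capture("scene")[190:290,270:390],(240,200),interpolation=2); o[400:,:240]=a
cv2.imwrite("pics/p3.png",o)
E
```

```text
8.15 [0.4927 0.0582 0.0163] [-27.4  -2.2] [ 0.1  0.5 -0.3]
```

View pics/p3.png

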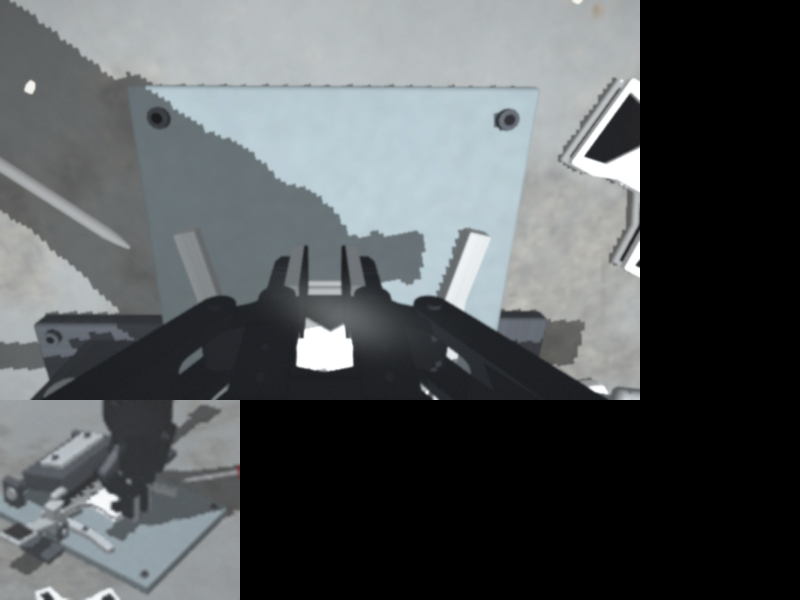

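The fingers push the stem, and the plate enters squarely under the open flap. I creep on until the stops are felt.

{"fn": "step_arm", "kwargs": {
  "increments": [
    [[0.015, -0.001, 0, 0, 0], [0.015, -0.001, 0, 0, 0], [0.015, -0.001, 0, 0, 0], [0.015, 0, 0, 0, 0]]
  ]
}}

```text
clock: 8.7
tool_pos: [0.4956, 0.0576, 0.0163]
orientation: [0.345, 3.122, 0.0]
ft_force: [0.0, -0.5, -0.8]
gripper_width: 0.175
grip_force: 0.0
```

{"fn": "step_arm", "kwargs": {
  "increments": [
    [[0.015, -0.001, 0, 0, 0], [0.015, -0.001, 0, 0, 0], [0.015, 0, 0, 0, 0]]
  ]
}}

```text
clock: 9.0
tool_pos: [0.4965, 0.0574, 0.0161]
orientation: [-0.344, -3.121, 0.0]
ft_force: [-4.1, 1.4, 3.3]
gripper_width: 0.177
grip_force: 2.4
```

```bash
python3 st.py
```

```text
9.0 [0.4965 0.0574 0.0161] [-23.5  -2.2] [-4.1  1.4  3.3]
```

Contact comes exactly at the expected x, -23.5. I press a little more to seat and square the plate, then ease back.

{"fn": "step_arm", "kwargs": {
  "increments": [
    [[0.015, -0.001, 0, 0, 0], [0.015, -0.001, 0, 0, 0], [0.015, 0, 0, 0, 0], [0.015, 0, 0, 0, 0]]
  ]
}}

```text
clock: 9.4
tool_pos: [0.4966, 0.0574, 0.0159]
orientation: [-0.343, -3.118, 0.001]
ft_force: [-10.2, 3.4, 6.4]
gripper_width: 0.177
grip_force: 5.1
```

```bash
python3 st.py
```

```text
9.4 [0.4966 0.0574 0.0159] [-23.3  -2.2] [-10.2   3.4   6.4]
```

{"fn": "step_arm", "kwargs": {
  "increments": [
    [[0.015, 0.002, 0, 0, 0], [0.015, 0.004, 0, 0, 0], [0.015, 0.01, 0, 0, 0], [0.015, 0.02, 0, 0, 0], [0.015, 0.03, 0, 0, 0], [0, 0.03, 0, -0.03, 0], [0, 0, 0, -0.045, 0], [0, 0, 0, -0.045, 0], [0, 0, 0, -0.045, 0], [0, 0, 0, -0.02, 0]]
  ]
}}

```text
clock: 10.4
tool_pos: [0.4069, 0.0781, 0.2052]
orientation: [0.344, 3.116, 0.002]
ft_force: [1.5, -0.1, 0.5]
gripper_width: -0.002
grip_force: 0.0
```

```bash
python3 st.py
python3 - <<'E'
from fit import *
c=cam("wrist"); im=optics.capture("wrist"); cv2.imwrite("pics/w4.png",im)
print([proj("wrist",W(v,P),c).round() for P in[(-12.5,-20,20.5),(-12.5,20,20.5)]])
u,w=proj("wrist",W(v,(-12.5,0,20.5)),c).astype(int)
m=im.min(2)>190
for x in range(u-24,u+25,6):
    ys=np.nonzero(m[w-30:w+40,x])[0]
    if len(ys): print(x,I(v,ray("wrist",(x,ys[0]+w-30),.0205,c)).round(1))
cv2.imwrite("pics/p4.png",cv2.resize(im[max(0,w-110):w+130,u-160:u+160],None,fx=2.4,fy=2.4,interpolation=2))
E
```

```text
10.4 [0.4069 0.0781 0.2052] [-115.4   -1.4] [ 1.5 -0.1  0.5]
[array([307., 268.]), array([345., 268.])]
```

View pics/p4.png

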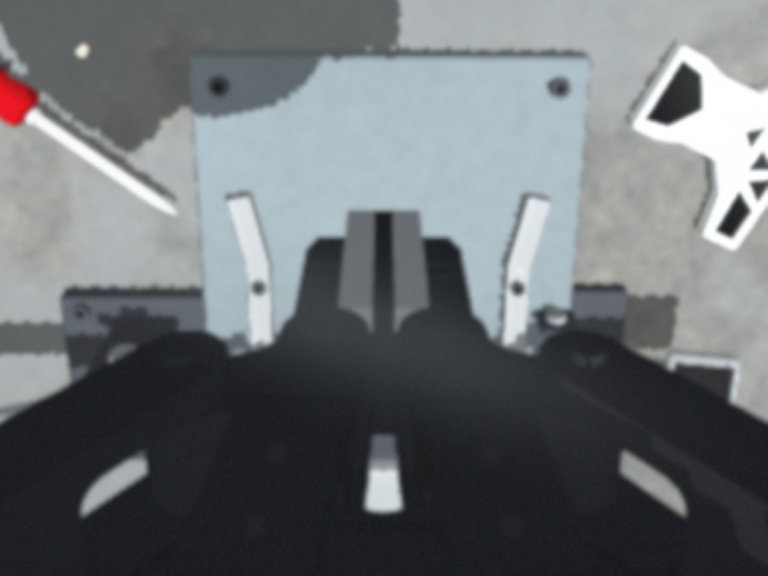

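The gripper hides the plate here, so I will check it numerically from the fixed cameras once the arm is over the catch.

{"fn": "step_arm", "kwargs": {
  "increments": [
    [[0, 0, 0.035, 0, 0], [0, 0, 0.035, 0, 0], [0, -0.02, 0.035, 0, 0], [0, -0.03, 0.03, 0, 0], [0, -0.03, 0, 0, 0], [0, -0.03, 0, 0, 0], [0, -0.025, 0, 0.02, 0], [0, -0.01, 0, 0.03, 0], [0, 0, 0, 0.02, 0], [0, 0, 0, 0, 0]]
  ]
}}

```text
clock: 11.45
tool_pos: [0.5746, 0.1768, 0.1277]
orientation: [-0.345, -3.117, 0.004]
ft_force: [-0.1, 0.0, 0.0]
gripper_width: -0.001
grip_force: 0.0
```

```bash
python3 st.py
python3 - <<'E'
from fit import *
for n in("side","scene"):
    im=optics.capture(n); cv2.imwrite(f"pics/{n}5.png",im)
    m=(im.min(2)>165).astype(np.uint8); k,l,st,ce=cv2.connectedComponentsWithStats(m)
    q=proj(n,W(v,(-5,0,20.5)),C[n]); print(n,q)
    for fy in range(-24,28,6):   # walk back to front along fixture x; first bright = stem end
        L=[im[tuple(np.round(proj(n,W(v,(x,fy,20.5)),C[n])).astype(int)[::-1])].min() for x in range(-36,12,3)]
        print(fy,[int(a) for a in L])
c=cam("wrist"); print("catch",proj("wrist",W(v,(30,132,52)),c)); cv2.imwrite("pics/w5.png",optics.capture("wrist"))
a=cv2.imread("pics/scene5.png")[175:295,250:410]; b=cv2.imread("pics/side5.png")[150:240,240:360]; w=cv2.imread("pics/w5.png")
o=np.zeros((600,800,3),np.uint8); o[:300,:400]=cv2.resize(a,(400,300),interpolation=2); o[:300,400:]=cv2.resize(b,(400,300),interpolation=2); o[300:,:480]=cv2.resize(w,(480,300),interpolation=3)
cv2.imwrite("pics/p5.png",o)
E
```

```text
11.45 [0.5746 0.1768 0.1277] [ 26.8 131.3] [-0.1  0.   0. ]
side [290.83528175 199.46419954]
-24 [83, 83, 82, 84, 83, 84, 84, 93, 125, 142, 145, 143, 139, 140, 139, 137]
-18 [84, 83, 82, 84, 84, 84, 83, 95, 131, 153, 157, 155, 154, 152, 143, 140]
-12 [83, 84, 83, 84, 85, 84, 82, 91, 112, 101, 76, 62, 64, 79, 144, 154]
-6 [83, 83, 83, 84, 83, 85, 83, 89, 102, 96, 62, 37, 34, 63, 96, 132]
0 [84, 85, 83, 82, 85, 84, 83, 87, 99, 108, 76, 35, 34, 37, 60, 108]
6 [83, 84, 84, 83, 83, 83, 84, 85, 116, 85, 45, 38, 47, 66, 109, 143]
12 [84, 84, 83, 83, 83, 84, 82, 96, 125, 101, 69, 71, 88, 114, 141, 153]
18 [83, 84, 83, 83, 84, 83, 84, 91, 115, 129, 132, 133, 133, 132, 124, 109]
24 [82, 83, 84, 85, 84, 84, 84, 85, 94, 103, 105, 104, 101, 97, 91, 87]
scene [328.91171085 241.38988691]
-24 [85, 85, 86, 86, 85, 86, 86, 86, 87, 87, 90, 87, 88, 88, 87, 102]
-18 [86, 87, 86, 85, 87, 85, 86, 92, 116, 118, 126, 106, 118, 94, 101, 108]
-12 [87, 87, 86, 87, 86, 93, 119, 138, 126, 122, 114, 106, 134, 141, 140, 141]
-6 [85, 85, 87, 86, 88, 96, 129, 139, 111, 83, 59, 54, 106, 115, 146, 145]
0 [87, 85, 87, 86, 97, 114, 138, 137, 95, 61, 48, 46, 49, 78, 89, 139]
6 [86, 86, 87, 85, 87, 106, 115, 125, 121, 66, 49, 46, 46, 54, 79, 134]
12 [86, 87, 86, 86, 88, 106, 109, 118, 102, 78, 52, 70, 73, 119, 144, 148]
18 [85, 86, 87, 87, 89, 99, 122, 132, 122, 129, 110, 132, 133, 145, 147, 140]
24 [87, 86, 86, 86, 87, 117, 130, 128, 127, 126, 131, 137, 133, 129, 124, 126]
catch [323.61776083 211.78697083]
```

View pics/p5.png

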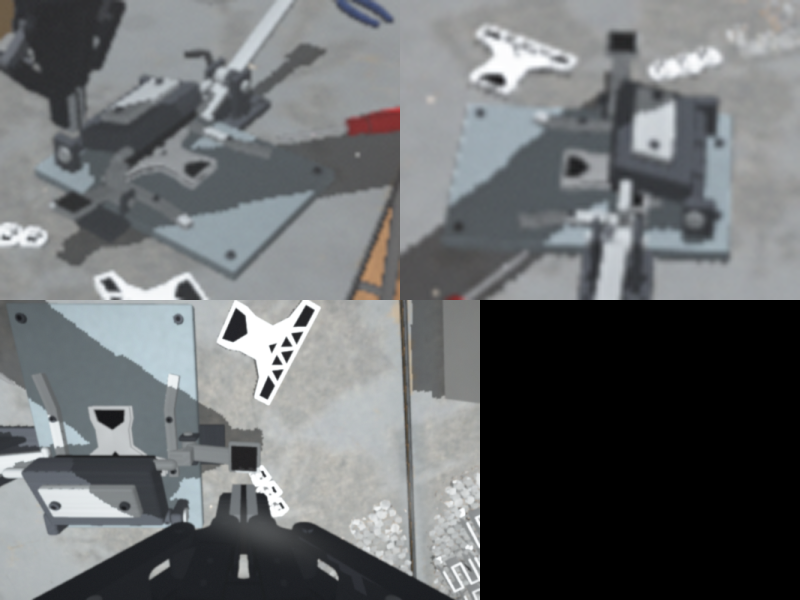

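The plate's stem stands square at the nest (end at about x -13), the flap is open, and the catch pad is at (325,209) against a predicted (324,212). I press the catch pad.

{"fn": "step_arm", "kwargs": {
  "increments": [
    [[0, -0.003, 0.003, 0.02, 0], [0, 0, 0, 0.025, 0], [0, 0, 0, 0.02, 0], [0, 0, 0, 0.008, 0], [0, 0, 0.001, 0.006, 0], [0, 0, 0.002, 0.006, 0], [0, 0, 0.001, 0.006, 0], [0, 0, 0.001, 0.006, 0], [0, 0, 0, 0.005, 0], [0, 0, 0, 0, 0]]
  ]
}}

```text
clock: 12.6
tool_pos: [0.5817, 0.1857, 0.0291]
orientation: [0.344, 3.122, 0.002]
ft_force: [1.8, 2.7, 3.2]
gripper_width: -0.003
grip_force: 1.8
```

{"fn": "step_arm", "kwargs": {
  "increments": [
    [[0, 0, 0, 0, 0], [0, 0, 0, 0, 0], [0, 0, 0, 0, 0], [0, 0, 0, 0, 0], [0, 0, 0, 0, 0]]
  ]
}}

```text
clock: 13.1
tool_pos: [0.5815, 0.185, 0.0294]
orientation: [0.345, 3.122, 0.0]
ft_force: [1.7, 4.1, 3.7]
gripper_width: 0.0
grip_force: 1.9
```

```bash
python3 st.py
python3 - <<'E'
from fit import *
# bright weight plate on the flap, before/after, side view
for f in("pics/side5.png",None):
    im=cv2.imread(f) if f else optics.capture("side")
    if not f: cv2.imwrite("pics/side6.png",im)
    a,b=proj("side",W(v,(70,0,60)),C["side"]).astype(int)
    r_=im[b-25:b+25,a-30:a+30]; m=(r_.min(2)>115).astype(np.uint8)
    k,l,st,ce=cv2.connectedComponentsWithStats(m); print([(st[i].tolist(),ce[i].round(1).tolist()) for i in range(1,k) if st[i,4]>40])
E
```

```text
13.1 [0.5815 0.185  0.0294] [ 31.6 140.9] [1.7 4.1 3.7]
[([0, 0, 18, 20, 250], [6.8, 7.5]), ([20, 0, 40, 50, 969], [47.1, 19.0]), ([22, 15, 14, 19, 207], [29.2, 23.9]), ([1, 30, 15, 12, 112], [8.9, 36.1]), ([5, 39, 24, 11, 93], [17.8, 45.8])]
[([0, 0, 18, 18, 203], [6.3, 6.4]), ([24, 0, 36, 50, 955], [47.7, 19.3]), ([19, 15, 15, 20, 237], [26.1, 25.2]), ([1, 30, 27, 20, 203], [11.7, 41.1])]
```

The flap moved, but I press a few mm deeper to be sure it released, and compare with the initial flap-down picture.

{"fn": "step_arm", "kwargs": {
  "increments": [
    [[0, 0, 0, 0.003, 0], [0, 0, 0, 0.002, 0], [0, 0, 0, 0, 0], [0, 0, 0, 0, 0], [0, 0, 0, 0, 0], [0, 0, 0, 0, 0]]
  ]
}}

```text
clock: 13.75
tool_pos: [0.5813, 0.185, 0.0244]
orientation: [0.345, 3.123, 0.0]
ft_force: [1.1, 3.0, 2.7]
gripper_width: -0.003
grip_force: 2.1
```

```bash
python3 st.py
python3 - <<'E'
from fit import *
im6=optics.capture("side"); cv2.imwrite("pics/side7.png",im6)
a,b=proj("side",W(v,(70,0,60)),C["side"]).astype(int)
for im in (cv2.imread("pics/side0.png"),cv2.imread("pics/side5.png"),im6):
    m=(im[b-25:b+25,a-30:a+30].min(2)>115).astype(np.uint8)
    k,l,st,ce=cv2.connectedComponentsWithStats(m); print([(st[i].tolist(),ce[i].round(1).tolist()) for i in range(1,k) if 150<st[i,4]<400])
# predicted centroid shift: top weight point (65,0,z) rotated about hinge (100,32)
for th in(0,.06,.30):
    dx,dz=-35,20; x=100+dx*np.cos(th)+dz*np.sin(th); z=32-dx*np.sin(th)+dz*np.cos(th); print(th,(proj("side",W(v,(x,0,z)),C["side"])-(a-30,b-25)).round(1))
E
```

```text
13.75 [0.5813 0.185  0.0244] [ 31.5 140.8] [1.1 3.  2.7]
[]
[([0, 0, 18, 20, 250], [6.8, 7.5]), ([22, 15, 14, 19, 207], [29.2, 23.9])]
[([0, 0, 17, 18, 201], [6.3, 6.2]), ([19, 15, 15, 20, 240], [26.1, 25.2]), ([1, 30, 27, 20, 203], [11.7, 41.0])]
0 [28.8 27.1]
0.06 [29.3 26.6]
0.3 [31.6 24.7]
```

The shift (-3.1, +1.3 px) matches the drop from 0.30 to 0.06 (-2.3, +1.9), and deeper pressing changed nothing. The flap is down, so I back off.

{"fn": "step_arm", "kwargs": {
  "increments": [
    [[0, 0, 0, -0.005, 0], [0, 0, -0.001, -0.008, 0], [0, 0, -0.002, -0.008, 0], [0, 0, -0.001, -0.01, 0], [0, 0, 0, -0.03, 0], [0, 0, 0, -0.04, 0], [0, 0, 0, -0.04, 0], [0, 0, 0, -0.03, 0], [0, 0, 0.03, 0, 0], [0, 0, 0.03, 0, 0]]
  ]
}}

```text
clock: 14.8
tool_pos: [0.5943, 0.2387, 0.1975]
orientation: [0.349, 3.12, -0.0]
ft_force: [0.2, -0.6, -0.5]
gripper_width: -0.001
grip_force: 0.0
```

{"fn": "step_arm", "kwargs": {
  "increments": [
    [[0, 0, 0, 0, 0], [0, 0, 0, 0, 0], [0, 0, 0, 0, 0], [0, 0, 0, 0, 0], [0, 0, 0, 0, 0]]
  ]
}}

```text
clock: 15.3
tool_pos: [0.5936, 0.2385, 0.1953]
orientation: [-0.347, -3.122, 0.001]
ft_force: [0.0, 0.5, -0.1]
gripper_width: -0.001
grip_force: 0.0
```

```bash
python3 st.py
python3 - <<'E'
from fit import *
im=optics.capture("side"); a,b=proj("side",W(v,(70,0,60)),C["side"]).astype(int)
m=(im[b-25:b+25,a-30:a+30].min(2)>115).astype(np.uint8)
k,l,st,ce=cv2.connectedComponentsWithStats(m); print([(st[i].tolist(),ce[i].round(1).tolist()) for i in range(1,k) if 100<st[i,4]<400])
# stem end profile: bright rise relative to base
for fy in(-15,0,15,18): print(fy,[int(im[tuple(np.round(proj("side",W(v,(x,fy,20.5)),C["side"])).astype(int)[::-1])].min()) for x in range(-27,6,3)])
E
```

```text
15.3 [0.5936 0.2385 0.1953] [ 31.9 195.7] [ 0.   0.5 -0.1]
[([0, 0, 15, 14, 120], [5.2, 4.3]), ([19, 14, 15, 21, 262], [25.8, 24.3]), ([0, 30, 28, 20, 275], [10.1, 41.7])]
-15 [82, 82, 82, 83, 92, 122, 133, 127, 149, 205, 236]
0 [82, 83, 83, 82, 85, 99, 107, 75, 33, 31, 45]
15 [82, 82, 83, 82, 95, 124, 122, 113, 116, 128, 141]
18 [83, 83, 83, 82, 90, 114, 128, 130, 132, 132, 130]
```

The plate edge is unchanged and square, the flap stays down, and the arm is clear, so I hand in.

```bash
python3 -c "
from plant import order
print(order.finish_job())"
```

```text
the job is handed in; nothing more can be done
None
```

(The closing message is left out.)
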